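Lay out the jeweller's bench for doming

TASK

Lay out the bench for doming: set the steel block centred on the black rubber pad and square to it, and the brass doming block upright on the middle of the steel block. Stand the green-lidded tin between the blue bur block and the pad, about 25 mm clear of the bur block's long side and level with the middle of that side; lay the wooden ring clamp on the table along the side of the pad that faces away from the bur block, parallel to that side, level with its middle and about 30 mm clear of it. Leave the red-lidded tin and the amber jar where they stand, and let go of everything.

Things in the scene. Friction and masses are not known exactly. Their poses are not given: they have to be found in the camera images.
- pad: Black rubber pad, a square 90 x 90 mm and 8 mm thick, fixed on the bench. Origin at the centre of its underside, at bench height; x and y run along its sides, z up; its x axis points away from the robot to within 0.25 rad. It lies left or right, and the bur block on the other side.
- bur_block: Blue block 96 x 46 mm and 24 mm high, fixed on the bench, with three rows of upright burs that reach 55 mm above the bench. Origin at the centre of its underside; x along its 96 mm length, which points away from the robot to within 0.25 rad; y across its 46 mm width, z up; so one of its two long sides faces the pad.
- steel_block_mid (a point): Plain bright steel bench block 56 x 56 mm and 22 mm high, loose, about 0.54 kg. The point is its centre, 11 mm above its underside; x and y along its sides, z up.
- doming_block_mid (a point): Brass doming block, a 38 mm cube with one round dark hollow on top and more on two sides, loose, about 0.45 kg. The point is its centre, 19 mm above its underside; x and y along its sides, z up; the hollow on top looks up along z.
- green_tin_mid (a point): Small round aluminium tin with a green lid, 48 mm in diameter and 30 mm high, loose, about 90 g. The point is its centre, 15 mm above its underside; z up.
- ring_clamp_mid (a point): Wooden ring clamp lying flat: a dark wooden stick 120 mm long, 22 mm wide and 23 mm high, with a brass band 24 mm wide and 24 mm high round its middle; loose, about 90 g. The point is its centre, inside the band, 12 mm above its underside; x along its length, z up.
- red_tin_mid (a point): Small round tin like the green one (48 mm in diameter, 30 mm high) but with a red lid, loose; not to be disturbed. The point is its centre, 15 mm above its underside.
- jar_mid (a point): Amber glass jar with a black cap, 40 mm in diameter and 48 mm high, loose, standing on the far part of the bench; not to be disturbed. The point is its centre, 24 mm above its underside.
Mind the look-alikes: they are no part of the job. Several things have the shape of the pad; the one meant has the colours described above.

How it is judged:
At the end, for the whole second after the job is handed in: Steel on pad within 10 mm and 0.2 rad; brass upright on steel within 10 mm. Green tin upright on the pad side of the bur block, gap 10-40 mm; clamp flat at the pad side away from the bur block, gap 15-45 mm, parallel within 0.2 rad; both 15 mm from mid-side at most. Released, at rest (horizontal distance between steel_block_mid and pad below 0.01 m and z of steel_block_mid in the frame of pad between 0.016 and 0.022 m and angle between each of steel_block_mid, doming_block_mid, green_tin_mid, ring_clamp_mid's own z axis and vertical below 0.08 rad and (angle between the x axis of steel_block_mid and the x axis of pad, either way round below 0.2 rad or angle between the x axis of steel_block_mid and the y axis of pad, either way round below 0.2 rad) and horizontal distance between doming_block_mid and steel_block_mid below 0.01 m and z of doming_block_mid in the frame of steel_block_mid between 0.027 and 0.033 m and ((y of pad in the frame of bur_block above 0 m and y of green_tin_mid in the frame of bur_block between 0.057 and 0.087 m) or (y of pad in the frame of bur_block below 0 m and y of green_tin_mid in the frame of bur_block between -0.087 and -0.057 m)) and x of green_tin_mid in the frame of bur_block between -0.015 and 0.015 m and height (world z) of green_tin_mid between 0.012 and 0.018 m and ((y of bur_block in the frame of pad above 0 m and y of ring_clamp_mid in the frame of pad between -0.102 and -0.072 m) or (y of bur_block in the frame of pad below 0 m and y of ring_clamp_mid in the frame of pad between 0.072 and 0.102 m)) and x of ring_clamp_mid in the frame of pad between -0.015 and 0.015 m and height (world z) of ring_clamp_mid between 0.009 and 0.015 m and angle between the x axis of ring_clamp_mid and the x axis of pad, either way round below 0.2 rad and linear speed of each of steel_block, doming_block, green_tin, ring_clamp below 0.01 m/s and angular speed of each of steel_block, doming_block, green_tin, ring_clamp below 0.1 rad/s); the robot touches nothing.
It fails at once if the red-lidded tin is disturbed (moved more than 15 mm) (distance of red_tin_mid from where it was at the start of the episode above 0.015 m).
It fails at once if the amber jar is disturbed (moved more than 15 mm) (distance of jar_mid from where it was at the start of the episode above 0.015 m).
It also fails if it takes over 115 s, if anything falls off the work surface, if the arm or the gripper's body presses on something with over 40 N, if the wrist force passes 120 N, or if a joint passes its speed limit or range.

ROBOT

A 7-joint arm with a two-finger parallel gripper is mounted at the origin on the work surface. World frame = base frame: x ahead of the robot, y to its left, z up, the work surface at z = 0. Lengths are in m, angles in rad, forces in N, time in s.
With the tool pointing down it reaches from about 0.4 to 0.9 m from the base axis. Payload 5.6 kg.
Tool frame: the origin (TCP) lies at the very end of the fingers, on their centre line; the grasp point (between the pads) lies 19 mm behind it; z points along the fingers, y is the line along which they close (so a half turn about z gives the same grasp; the last joint's range is limited). The gripper opens to 92 mm and grips with 3 to 60 N. Pads are 20 mm wide; open, the fingers measure 128 mm over their backs; the gripper's body (75 mm by 189 mm) begins 69 mm behind the grasp point.
Start: joints at [-1.166, 0.468, -0.012, 1.603, 0.006, 1.071, -0.056], TCP at [0.281, 0.586, 0.215] pointing down, gripper open.
Joint ranges: [-2.53, 2.53], [-0.31, 2.02], [-1.57, 1.55], [0.28, 2.44], [-1.29, 4.43], [0.15, 1.84], [-2.92, 2.92]. Speed limits (rad/s): [2.57, 2.57, 3.14, 3.14, 3.14, 3.14, 3.14].

INTERFACE

Orientations are given as a unit quaternion [x, y, z, w].
In Python, from plant import get_obs, eyes, r gives the robot as it stands.
- The arm moves only by the tool step_arm, never from a script. Its argument "plan" is a list that holds one entry, the list of rows, each a list of 6 numbers: the shift along the tool's x, y, z in cm, then the turn, a rotation vector about the tool's x, y, z in rad. A call has exactly 8 rows; each row is the pose to reach, as a shift and turn from the pose commanded when the call began, along the tool's axes at that moment; what a row does not reach only later rows make up. A row lasts 1/12 s, in which the tool goes at most 41.7 mm and 7.16 degrees, less where a joint would pass 70% of its speed; a pose out of reach is approached as far as the arm can. A call with a gripper value outside its range is refused whole. "claw" is the opening, from 0 (shut) to 1 (fully open), set as the call begins (left out, the last holds). The fingers move at their own pace and stop on an object; "grip_force" is the grip in N (left out, the last holds). Time passes only in rows, so rows that repeat a pose let the fingers close, or fill a call up. It gives the time, the measured TCP pose, the force, the opening and the grip force at its end, in the units of the state.
- get_obs(): the state, without advancing time (a new reading comes with each control period).
- eyes.camera(name): name is "side" or "top"; returns the picture (420x560x3 uint8, red, green, blue); there is no depth.
- eyes.camera_params(name): a dict with "fx", "fy", "cx", "cy" (pixels), "dist_coeffs" ([k1, k2, p1, p2, k3] as OpenCV has them; the pictures are not rectified), "eye" and "rotation" of the camera in the world. Camera axes: x right, y down, z forward; pixel columns grow to the right and rows downward; lengths in m; the calibration is good to about 2 mm. A picture is of the moment at which its call begins. camera_params takes no time and is no camera call.
- r.close_job(): hands the job in; it is judged then, once.
The state is a dict: "t": time; "joint_pos": joint angles; "joint_velocities": joint speeds; "joint_torque": joint torques, N m; "tool_pos": TCP position; "tcp_rot": TCP orientation; "ft_force": force on the tool from outside, world axes, zero at the start; "torque": the same for the moment, N m; "gripper_width": finger opening in m; "finger_force": force on a finger pad.
Only numpy, scipy, OpenCV 4.12 (cv2) and the standard library are available. Lean on these libraries where they do the work, as an engineer would, in place of code of your own. Each camera call takes 0.05 s, during which the arm holds its last target. There are 200 camera calls.

## Working session

There is one attempt and no reset: what is moved stays moved. The work goes in short steps, Python scripts to look and compute and a tool call to move; the robot and the scene stay as the last step left them, time stands still between calls to the robot, and variables do not carry over. Pictures are saved under pics/ and viewed, at most 14 in all, crops included, and the job is handed in when it is done.

Besides the shell and the picture viewer there is one more tool, called after "Emit:" by a JSON object that holds its "name" and its "arguments". step_arm: Moves the arm, as the interface text tells. Its arguments: {"type":"object","properties":{"plan":{"type":"array","items":{"type":"array","items":{"type":"array","items":{"type":"number"}}}},"claw":{"type":"number"},"grip_force":{"type":"number"}},"required":["plan"]}

```bash
mkdir -p pics; ls; python3 - <<'E'
from plant import get_obs, eyes, r
import cv2
for n in ("top","side"):
    im=eyes.camera(n); cv2.imwrite(f"pics/{n}0.png",im[...,::-1])
    print(n,eyes.camera_params(n))
o=get_obs();print(o)
E
```

```text
pics
top {'fx': 523.5302148379666, 'fy': 523.5302148379666, 'cx': 282.3406983918467, 'cy': 206.05545083741063, 'dist_coeffs': array([0.01037544, 0.        , 0.        , 0.        , 0.        ]), 'eye': array([ 0.41793202, -0.01587891,  1.32941054]), 'rotation': array([ 0.71012285, -0.70135492,  0.04050176, -0.04675926])}
side {'fx': 530.1517219344647, 'fy': 530.1517219344647, 'cx': 278.4983553177145, 'cy': 205.28364457998316, 'dist_coeffs': array([0.00405663, 0.        , 0.        , 0.        , 0.        ]), 'eye': array([ 0.21771584, -0.92720193,  0.89774038]), 'rotation': array([ 0.89811436, -0.16018042,  0.07637983, -0.40236668])}
{'t': 0.1, 'joint_pos': array([-1.16598697,  0.46827119, -0.011636  ,  1.60350783,  0.00604264,
        1.07141626, -0.05632662]), 'joint_velocities': array([-0.0004963 , -0.00041614, -0.00060104, -0.00309122, -0.00036026,
        0.00181149,  0.00076427]), 'joint_torque': array([ 3.86525326e-04, -5.21650243e+01, -1.29047205e-02, -2.44366461e+01,
       -5.68263559e-02,  1.41252723e-02,  5.44192403e-05]), 'tool_pos': array([0.28127354, 0.58541565, 0.21375707]), 'tcp_rot': array([ 2.22058497e-01,  9.75033030e-01, -7.76960407e-04, -1.06901980e-04]), 'ft_force': array([0.3302208 , 0.12845911, 0.78528863]), 'torque': array([-0.02877219,  0.02547701, -0.01247263]), 'finger_force': 0.0, 'gripper_width': 0.09171471803086081}
```

View pics/top0.png

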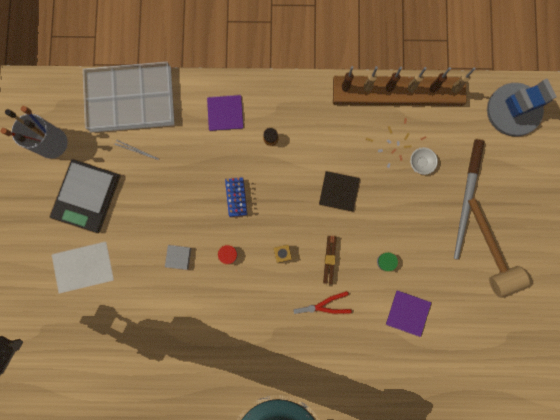

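View pics/side0.png

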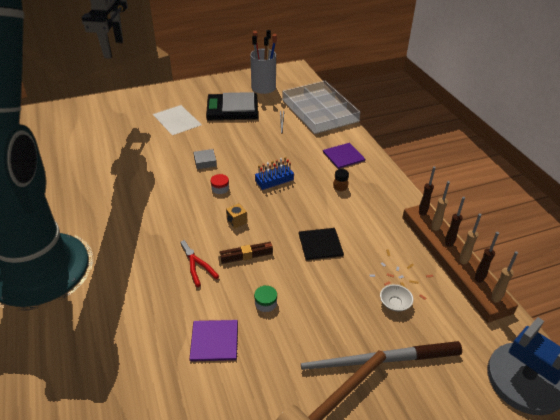

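Candidates in the top view:
- Pad: black square (340,191). The look-alikes are purple (225,113) and purple (409,313); the dark scale is at (85,195).
- Steel block: (178,257), not the paper at (83,267).
- Brass block: (283,254).
- Green tin: (388,262). The red tin is at (228,255).
- Clamp: (330,260).
- Bur block: (236,197).
- Jar: (271,136).

The black square is the pad, and it lies right (−y) of the bur block.

```bash
cat > h.py <<'E'
from plant import get_obs, eyes, r
import cv2, numpy as np
from scipy.spatial.transform import Rotation as R
def rays(cam,px):
    p=eyes.camera_params(cam)
    K=np.array([[p['fx'],0,p['cx']],[0,p['fy'],p['cy']],[0,0,1]])
    n=cv2.undistortPoints(np.asarray(px,float).reshape(-1,1,2),K,p['dist_coeffs'])[:,0]
    return p['eye'],R.from_quat(p['rotation']).apply(np.c_[n,np.ones(len(n))])
def cast(cam,px,z):
    e,d=rays(cam,px); return (e+d*((z-e[2])/d[:,2])[:,None])[:,:2]
def mask(im,lo,hi):
    return cv2.inRange(cv2.cvtColor(im,cv2.COLOR_RGB2HSV),np.array(lo),np.array(hi))
def blob(m,c,rad=40,minarea=15):
    """largest contour near pixel c"""
    w=np.zeros_like(m); cv2.circle(w,tuple(map(int,c)),rad,255,-1)
    cs,_=cv2.findContours(m&w,cv2.RETR_EXTERNAL,cv2.CHAIN_APPROX_NONE)
    return max(cs,key=cv2.contourArea)[:,0]
def rect(cam,cnt,z):
    q=cast(cam,cnt,z); (c,s,a)=cv2.minAreaRect((q*1000).astype(np.float32))
    return np.array(c).round(1),np.array(s).round(1),round(a,1)
E
python3 - <<'E'
from h import *
im=eyes.camera("top"); 
hsv=cv2.cvtColor(im,cv2.COLOR_RGB2HSV)
for n,p in dict(pad=(340,191),steel=(178,257),brass=(277,258),green=(388,262),red=(228,255),clamp=(331,245),bur=(236,200),jar=(270,135),wood=(300,230)).items(): print(n,hsv[p[1],p[0]])
crop=cv2.resize(im[170:300,150:420],None,fx=2.9,fy=2.9,interpolation=cv2.INTER_CUBIC)
cv2.imwrite("pics/crop1.png",crop[...,::-1])
E
```

```text
pad [24 59 43]
steel [ 19  16 126]
brass [ 20 173 152]
green [ 60 128 106]
red [  3 204 161]
clamp [ 15 138  74]
bur [122  81 101]
jar [ 13 102  45]
wood [ 18 120 155]
```

View pics/crop1.png

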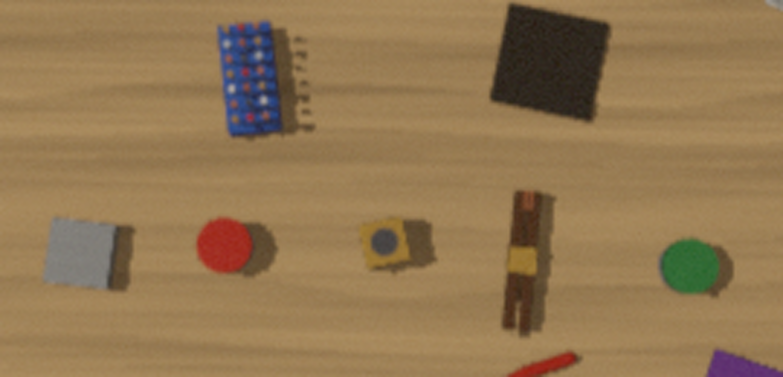

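The crop confirms the choices: black pad, bur block, steel block, brass block with the hollow on top, clamp and green lid. Shadows fall to the right of each item. Next I measure.

```bash
cat > meas.py <<'E'
from h import *
S={'pad':([0,0,0],[179,120,65],.008),'steel':([0,0,85],[179,60,255],.022),'brass':([14,140,80],[26,255,255],.038),
'green':([45,60,50],[85,255,255],.030),'red':([0,150,100],[10,255,255],.030),'clamp':([0,90,0],[17,255,105],.023),
'bur':([105,60,40],[135,255,255],.024),'jar':([0,0,0],[179,255,60],.048),'band':([18,150,100],[26,255,255],.024)}
def m(im,name,px,rad=30,z=None,close=0):
    lo,hi,zz=S[name]; mk=mask(im,lo,hi)
    if close: mk=cv2.morphologyEx(mk,cv2.MORPH_CLOSE,np.ones((close,close)))
    c=blob(mk,px,rad); return rect("top",c,zz if z is None else z),cv2.boundingRect(c)
E
python3 - <<'E'
from meas import *
im=eyes.camera("top")
for n,p,rd,cl in [('pad',(340,191),30,3),('steel',(178,257),22,0),('brass',(283,254),14,9),('green',(388,262),20,0),('red',(228,255),18,0),('clamp',(330,260),32,9),('band',(330,260),9,0),('bur',(236,197),28,7),('jar',(270,135),11,0)]:
    print(n,*m(im,n,p,rd,close=cl))
E
```

```text
pad (array([ 622.1, -147.8]), array([88.2, 85.9]), 78.7) (320, 172, 40, 39)
steel (array([449.3, 256.6]), array([56.7, 55. ]), 84.1) (165, 245, 26, 25)
brass (array([462. , -12.3]), array([39.8, 54.3]), 7.8) (274, 245, 23, 18)
green (array([ 444.6, -264.2]), array([41.6, 46.9]), 0.7) (378, 253, 20, 18)
red (array([458. , 132.1]), array([44.4, 44.8]), 0.7) (218, 245, 19, 19)
clamp (array([ 445.9, -127.8]), array([ 34.7, 121.7]), 84.8) (323, 236, 17, 50)
band (array([ 447.8, -121.9]), array([22.3, 22.3]), 0.2) (325, 255, 10, 10)
bur (array([602.3, 114.7]), array([95.4, 45.6]), 7.1) (225, 178, 22, 39)
jar (array([754.8,  28.9]), array([37.4, 31. ]), 19.0) (264, 128, 14, 15)
```

```bash
cat > go.py <<'E'
from h import *
def go(*wps):
    """each wp: x,y,z mm, closing yaw deg (mod 180); chained from measured pose"""
    o=get_obs(); p=o['tool_pos']*1000; q=R.from_quat(o['tcp_rot'])
    print('t',round(o['t'],1),'tcp',p.round(1),'yaw',np.degrees(np.arctan2(*q.as_matrix()[[1,0],1])).round(1),'j7',o['joint_pos'][6].round(2),'w',round(o['gripper_width']*1000,1),'F',o['ft_force'].round(1))
    for x,y,z,a in wps:
        best=None
        for k in (0,180):
            t=np.radians(a+k); Y=np.array([np.cos(t),np.sin(t),0]); Z=np.array([0,0,-1.]); X=np.cross(Y,Z)
            qn=R.from_matrix(np.c_[X,Y,Z]); v=(q.inv()*qn).as_rotvec()
            if best is None or np.linalg.norm(v)<np.linalg.norm(best[0]): best=(v,qn)
        print((q.inv().apply(np.array([x,y,z])-p)/10).round(2),best[0].round(3))
        p=np.array([x,y,z],float); q=best[1]
E
python3 -c "
from go import *
go((449.3,256.6,120,84.1),(449.3,256.6,4,84.1))"
```

```text
t 0.2 tcp [281.3 585.6 214. ] yaw 64.3 j7 -0.06 w 92.0 F [ 0.1  0.1 -0. ]
[-29.39 -22.37   9.43] [-0.001 -0.    -0.345]
[ 0.   0.  11.6] [0. 0. 0.]
```

Emit:
{"name": "step_arm", "arguments": {"plan": [[[-3.6, -2.8, 1.1, 0, 0, -0.04], [-7.2, -5.6, 2.3, 0, 0, -0.09], [-10.8, -8.4, 3.4, 0, 0, -0.13], [-14.4, -11.2, 4.6, 0, 0, -0.17], [-18, -14, 5.8, 0, 0, -0.21], [-21.6, -16.6, 7, 0, 0, -0.26], [-25.2, -19.5, 8.2, 0, 0, -0.3], [-28.2, -21.4, 9.0, 0, 0, -0.345]]], "claw": 1, "grip_force": 40}}

```text
t: 0.87
tool_pos: [0.428, 0.2961, 0.1317]
tcp_rot: [0.05, 0.999, -0.0, -0.0]
ft_force: [1.2, 0.6, 0.1]
gripper_width: 0.0921
finger_force: 0.0
```

```bash
python3 -c "
from go import *
go((449.3,256.6,60,84.1),(449.3,256.6,5,84.1))"
```

```text
t 0.9 tcp [428.  296.1 131.7] yaw 84.2 j7 0.8 w 92.1 F [1.2 0.6 0.1]
[-2.51 -3.72  7.17] [-0.    -0.     0.003]
[0.  0.  5.5] [0. 0. 0.]
```

Emit:
{"name": "step_arm", "arguments": {"plan": [[[-0.6, -0.5, 1, 0, 0, 0], [-1.2, -1.0, 2.5, 0, 0, 0], [-1.2, -1.0, 4, 0, 0, 0], [-1.2, -1.0, 5.5, 0, 0, 0], [-1.2, -1.0, 6.4, 0, 0, 0], [-1.2, -1.0, 6.4, 0, 0, 0], [-1.2, -1.0, 6.4, 0, 0, 0], [-1.2, -1.0, 6.4, 0, 0, 0]]]}}

```text
t: 1.53
tool_pos: [0.439, 0.2875, 0.0688]
tcp_rot: [0.051, 0.999, 0.0, 0.0]
ft_force: [0.5, -0.7, 0.6]
gripper_width: 0.0912
finger_force: 0.0
```

```bash
python3 -c "
from go import *
go((449.3,256.6,5,84.1))
cv2.imwrite('pics/s1.png',cv2.resize(eyes.camera('side')[90:230,120:320],None,fx=3,fy=3)[...,::-1])"
```

```text
t 1.5 tcp [439.  287.5  68.8] yaw 84.1 j7 0.83 w 91.2 F [ 0.5 -0.7  0.6]
[-1.33 -2.97  6.38] [0.001 0.001 0.001]
```

View pics/s1.png

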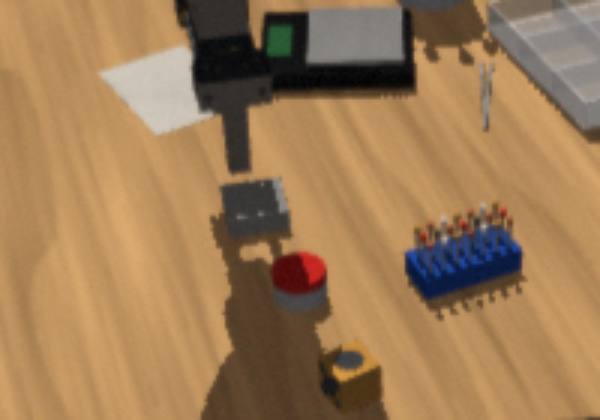

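The gripper hangs behind and left of the steel block (crop 255,205), as the measured pose says. The first move was capped by joint speed, so I continue from the measured pose.

Emit:
{"name": "step_arm", "arguments": {"plan": [[[-0.7, -1.5, 0, 0, 0, 0], [-1.3, -3, 0, 0, 0, 0], [-1.3, -3, 0, 0, 0, 0], [-1.3, -3, 1.5, 0, 0, 0], [-1.3, -3, 3, 0, 0, 0], [-1.3, -3, 3, 0, 0, 0], [-1.3, -3, 3, 0, 0, 0], [-1.3, -3, 3, 0, 0, 0]]]}}

```text
t: 2.25
tool_pos: [0.4489, 0.2565, 0.039]
tcp_rot: [0.051, 0.999, 0.0, 0.0]
ft_force: [0.8, -0.2, -0.3]
gripper_width: 0.0918
finger_force: 0.0
```

```bash
python3 -c "
from go import *
go((449.3,256.6,5,84.1))"
```

```text
t 2.2 tcp [448.9 256.5  39. ] yaw 84.1 j7 0.89 w 91.8 F [ 0.8 -0.2 -0.3]
[-0.03  0.01  3.4 ] [0.001 0.001 0.001]
```

Emit:
{"name": "step_arm", "arguments": {"plan": [[[0, 0, 1, 0, 0, 0], [0, 0, 2, 0, 0, 0], [0, 0, 3, 0, 0, 0], [0, 0, 3.4, 0, 0, 0], [0, 0, 3.4, 0, 0, 0], [0, 0, 3.4, 0, 0, 0], [0, 0, 3.4, 0, 0, 0], [0, 0, 3.4, 0, 0, 0]]]}}

```text
t: 2.92
tool_pos: [0.4489, 0.2558, 0.0045]
tcp_rot: [0.051, 0.999, 0.0, 0.0]
ft_force: [-0.6, 0.2, -0.8]
gripper_width: 0.0919
finger_force: 0.0
```

Emit:
{"name": "step_arm", "arguments": {"plan": [[[0, 0, 0, 0, 0, 0], [0, 0, 0, 0, 0, 0], [0, 0, 0, 0, 0, 0], [0, 0, 0, 0, 0, 0], [0, 0, 0, 0, 0, 0], [0, 0, 0, 0, 0, 0], [0, 0, 0, 0, 0, 0], [0, 0, 0, 0, 0, 0]]], "claw": 0, "grip_force": 45}}

```text
t: 3.58
tool_pos: [0.4488, 0.2562, 0.0043]
tcp_rot: [0.051, 0.999, 0.0, 0.0]
ft_force: [-0.4, 2.3, -0.3]
gripper_width: 0.0558
finger_force: 45.0
```

Emit:
{"name": "step_arm", "arguments": {"plan": [[[0, 0, -1, 0, 0, 0], [0, 0, -2.5, 0, 0, 0], [0, 0, -4, 0, 0, 0], [0, 0, -6, 0, 0, 0], [0, 0, -8, 0, 0, 0], [0, 0, -8, 0, 0, 0], [0, 0, -8, 0, 0, 0], [0, 0, -8, 0, 0, 0]]]}}

```text
t: 4.25
tool_pos: [0.4476, 0.2549, 0.0832]
tcp_rot: [0.051, 0.999, -0.001, -0.001]
ft_force: [-0.2, -0.7, -5.9]
gripper_width: 0.0557
finger_force: 45.0
```

```bash
python3 -c "
from go import *
go((622,-148,85,78.7),(622,-148,15,78.7))
cv2.imwrite('pics/s2.png',cv2.resize(eyes.camera('side')[90:230,120:320],None,fx=3,fy=3)[...,::-1])"
```

```text
t 4.2 tcp [447.6 254.9  83.2] yaw 84.1 j7 0.89 w 55.7 F [-0.2 -0.7 -5.9]
[-21.49 -38.28  -0.16] [-0.002 -0.002  0.094]
[0. 0. 7.] [0. 0. 0.]
```

View pics/s2.png

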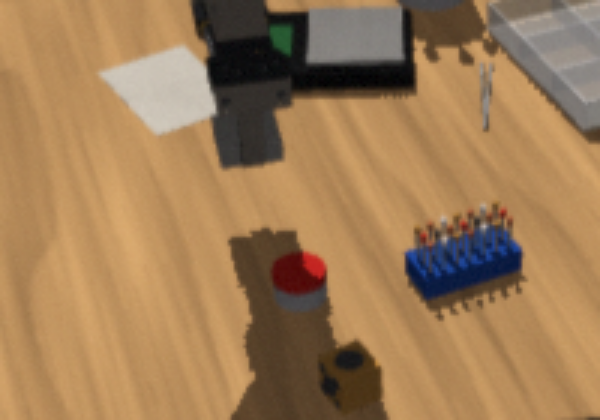

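The steel block is held in the gripper (crop 250,140). I carry it to the pad.

Emit:
{"name": "step_arm", "arguments": {"plan": [[[-0.7, -1.2, -1, 0, 0, 0], [-2.0, -3.6, -2, 0, 0, 0.01], [-3.3, -5.9, -2.5, 0, 0, 0.02], [-4.7, -8.4, -2.5, 0, 0, 0.03], [-6.1, -10.9, -2.5, 0, 0, 0.04], [-7.5, -13.4, -2.5, 0, 0, 0.05], [-8.9, -15.9, -2.5, 0, 0, 0.06], [-10.3, -18.4, -2.5, 0, 0, 0.06]]]}}

```text
t: 4.97
tool_pos: [0.5313, 0.0605, 0.1075]
tcp_rot: [0.082, 0.997, -0.0, -0.002]
ft_force: [0.4, 0.8, -5.8]
gripper_width: 0.0558
finger_force: 45.0
```

```bash
python3 -c "
from go import *
go((622,-148,85,78.7),(622,-148,15,78.7))"
```

```text
t 5.0 tcp [531.3  60.5 107.5] yaw 80.6 j7 1.27 w 55.8 F [ 0.4  0.8 -5.8]
[-12.34 -19.09   2.24] [-0.001 -0.003  0.034]
[0. 0. 7.] [0. 0. 0.]
```

Emit:
{"name": "step_arm", "arguments": {"plan": [[[-1.6, -2.5, 0, 0, 0, 0], [-3.4, -5.3, 0, 0, 0, 0], [-5.2, -8.1, 0, 0, 0, 0.01], [-7, -10.9, 0, 0, 0, 0.02], [-8.8, -13.7, 0, 0, 0, 0.03], [-10.6, -16.5, 0.5, 0, 0, 0.034], [-11.8, -18.3, 1, 0, 0, 0.034], [-12.3, -19.1, 1.5, 0, 0, 0.034]]]}}

```text
t: 5.63
tool_pos: [0.6221, -0.1513, 0.092]
tcp_rot: [0.101, 0.995, -0.001, -0.001]
ft_force: [0.2, -1.0, -5.5]
gripper_width: 0.0557
finger_force: 45.0
```

Emit:
{"name": "step_arm", "arguments": {"plan": [[[0, 0, 1, 0, 0, 0], [0, 0, 2, 0, 0, 0], [0, 0, 3, 0, 0, 0], [0, 0, 4, 0, 0, 0], [0, 0, 4, 0, 0, 0], [0, 0, 4, 0, 0, 0], [0, 0, 4, 0, 0, 0], [0, 0, 4, 0, 0, 0]]]}}

```text
t: 6.3
tool_pos: [0.6232, -0.1461, 0.055]
tcp_rot: [0.098, 0.995, -0.0, 0.001]
ft_force: [-1.1, 1.0, -5.5]
gripper_width: 0.0556
finger_force: 45.0
```

```bash
python3 -c "
from go import *
go((622,-148,12.5,78.7))"
```

```text
t 6.3 tcp [ 623.2 -146.1   55. ] yaw 78.7 j7 1.63 w 55.6 F [-1.1  1.  -5.5]
[ 0.08 -0.21  4.25] [0.    0.001 0.001]
```

Emit:
{"name": "step_arm", "arguments": {"plan": [[[0.1, -0.2, 1, 0, 0, 0], [0.1, -0.2, 2, 0, 0, 0], [0.1, -0.2, 3, 0, 0, 0], [0.1, -0.2, 3.6, 0, 0, 0], [0.1, -0.2, 3.9, 0, 0, 0], [0.1, -0.2, 4.2, 0, 0, 0], [0.1, -0.2, 4.2, 0, 0, 0], [0.1, -0.2, 4.2, 0, 0, 0]]]}}

```text
t: 6.97
tool_pos: [0.6215, -0.1482, 0.0124]
tcp_rot: [0.098, 0.995, -0.0, 0.0]
ft_force: [-0.6, -0.5, -3.0]
gripper_width: 0.0556
finger_force: 45.0
```

Emit:
{"name": "step_arm", "arguments": {"plan": [[[0, 0, 0, 0, 0, 0], [0, 0, 0, 0, 0, 0], [0, 0, 0, 0, 0, 0], [0, 0, 0, 0, 0, 0], [0, 0, 0, 0, 0, 0], [0, 0, 0, 0, 0, 0], [0, 0, 0, 0, 0, 0], [0, 0, 0, 0, 0, 0]]], "claw": 1}}

```text
t: 7.63
tool_pos: [0.6212, -0.1481, 0.0122]
tcp_rot: [0.098, 0.995, 0.0, 0.0]
ft_force: [-0.2, -0.1, 1.1]
gripper_width: 0.0922
finger_force: 0.0
```

Emit:
{"name": "step_arm", "arguments": {"plan": [[[0, 0, -1, 0, 0, 0], [0, 0, -2.5, 0, 0, 0], [0, 0, -5, 0, 0, 0], [0, 0, -8, 0, 0, 0], [0, 0, -11, 0, 0, 0], [0, 0, -11, 0, 0, 0], [0, 0, -11, 0, 0, 0], [0, 0, -11, 0, 0, 0]]]}}

```text
t: 8.3
tool_pos: [0.6209, -0.148, 0.1224]
tcp_rot: [0.098, 0.995, 0.0, 0.0]
ft_force: [1.3, -0.0, -0.5]
gripper_width: 0.0916
finger_force: 0.0
```

```bash
python3 -c "
from go import *
from meas import m
go((462,-12,80,97),(462,-12,15,97))
cv2.imwrite('pics/s3.png',cv2.resize(eyes.camera('side')[180:280,190:350],None,fx=4,fy=4)[...,::-1])
im=eyes.camera('top')
cv2.imwrite('pics/t3.png',cv2.resize(im[160:280,220:380],None,fx=4.5,fy=4.5,interpolation=2)[...,::-1])
"
```

```text
t 8.3 tcp [ 620.9 -148.   122.4] yaw 78.7 j7 1.62 w 91.6 F [ 1.3 -0.  -0.5]
[18.24 10.23  4.24] [ 0.     0.    -0.319]
[0.  0.  6.5] [0. 0. 0.]
```

View pics/t3.png

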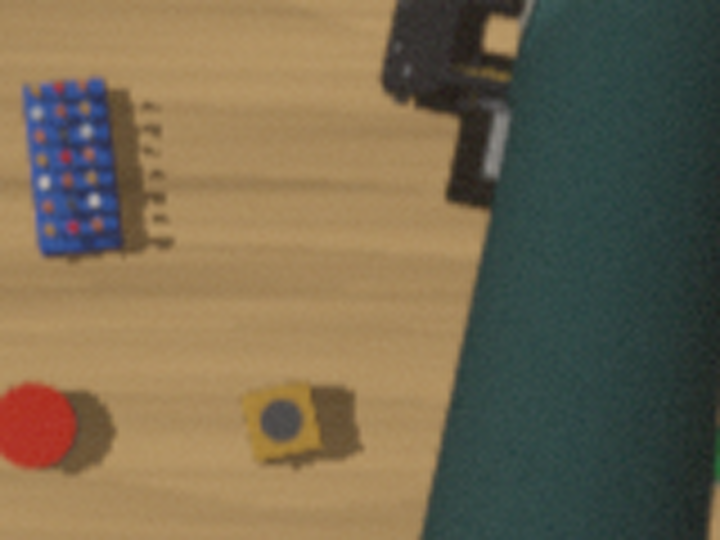

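The top view shows the steel block corner on the pad, under the arm. The brass hollow is at crop (282,420), which is full-frame (282.3,252.9), and its edges are turned about +10°.

```bash
python3 -c "
from go import *
x,y=cast('top',[(282.3,252.9)],.038)[0]*1000; print(x,y)
go((x,y,90,100),(x,y,12,100))"
```

```text
462.1152816038843 -4.788542796751482
t 8.4 tcp [ 620.2 -147.9  121. ] yaw 78.7 j7 1.62 w 91.9 F [ 0.5  0.4 -1. ]
[18.3  10.94  3.14] [ 0.    -0.002 -0.371]
[0.  0.  7.8] [0. 0. 0.]
```

Emit:
{"name": "step_arm", "arguments": {"plan": [[[1.5, 0.9, 0, 0, 0, 0], [4.5, 2.7, 0, 0, 0, -0.05], [7.5, 4.5, 0, 0, 0, -0.11], [10.5, 6.3, 0, 0, 0, -0.18], [13.5, 8.1, 0.5, 0, 0, -0.25], [16.5, 9.9, 1.5, 0, 0, -0.32], [18.3, 10.9, 2.5, 0, 0, -0.37], [18.3, 10.9, 3.1, 0, 0, -0.37]]]}}

```text
t: 9.07
tool_pos: [0.4581, -0.0024, 0.0894]
tcp_rot: [-0.09, 0.996, 0.001, -0.003]
ft_force: [-1.2, 1.1, -0.7]
gripper_width: 0.0917
finger_force: 0.0
```

Emit:
{"name": "step_arm", "arguments": {"plan": [[[0, 0, 0, 0, 0, 0], [0, 0, 1, 0, 0, 0], [0, 0, 2, 0, 0, 0], [0, 0, 2.5, 0, 0, 0], [0, 0, 2.5, 0, 0, 0], [0, 0, 2.5, 0, 0, 0], [0, 0, 2.5, 0, 0, 0], [0, 0, 2.5, 0, 0, 0]]]}}

```text
t: 9.73
tool_pos: [0.4634, -0.0056, 0.0664]
tcp_rot: [-0.086, 0.996, -0.0, 0.0]
ft_force: [-0.1, -0.1, 0.4]
gripper_width: 0.0917
finger_force: 0.0
```

```bash
python3 -c "
from go import *
go((462.1,-4.8,12,100))"
```

```text
t 9.7 tcp [463.4  -5.6  66.4] yaw 99.9 j7 1.68 w 91.7 F [-0.1 -0.1  0.4]
[0.12 0.1  5.44] [-0.     0.001 -0.002]
```

Emit:
{"name": "step_arm", "arguments": {"plan": [[[0.1, 0.1, 1.5, 0, 0, 0], [0.1, 0.1, 3, 0, 0, 0], [0.1, 0.1, 4.5, 0, 0, 0], [0.1, 0.1, 5.8, 0, 0, 0], [0.1, 0.1, 5.8, 0, 0, 0], [0.1, 0.1, 5.8, 0, 0, 0], [0.1, 0.1, 5.8, 0, 0, 0], [0.1, 0.1, 5.8, 0, 0, 0]]]}}

```text
t: 10.4
tool_pos: [0.4627, -0.0046, 0.0091]
tcp_rot: [-0.086, 0.996, -0.0, 0.001]
ft_force: [0.3, -0.5, -0.1]
gripper_width: 0.0916
finger_force: 0.0
```

Emit:
{"name": "step_arm", "arguments": {"plan": [[[0, 0, 0, 0, 0, 0], [0, 0, 0, 0, 0, 0], [0, 0, 0, 0, 0, 0], [0, 0, 0, 0, 0, 0], [0, 0, 0, 0, 0, 0], [0, 0, 0, 0, 0, 0], [0, 0, 0, 0, 0, 0], [0, 0, 0, 0, 0, 0]]], "claw": 0, "grip_force": 40}}

```text
t: 11.07
tool_pos: [0.4619, -0.0046, 0.0081]
tcp_rot: [-0.086, 0.996, 0.0, -0.0]
ft_force: [0.5, 0.3, 0.8]
gripper_width: 0.0408
finger_force: 0.0
```

Emit:
{"name": "step_arm", "arguments": {"plan": [[[0, 0, -1, 0, 0, 0], [0, 0, -3, 0, 0, 0], [0, 0, -5, 0, 0, 0], [0, 0, -7, 0, 0, 0], [0, 0, -9, 0, 0, 0], [0, 0, -9, 0, 0, 0], [0, 0, -9, 0, 0, 0], [0, 0, -9, 0, 0, 0]]]}}

```text
t: 11.73
tool_pos: [0.4609, -0.0046, 0.0974]
tcp_rot: [-0.086, 0.996, 0.0, -0.001]
ft_force: [0.3, -0.4, -4.9]
gripper_width: 0.0384
finger_force: 39.4
```

```bash
python3 - <<'E'
from go import *
from meas import S
go((622,-148,100,78.7),(622,-148,38.5,78.7))
# steel on pad
im=eyes.camera('top')
cv2.imwrite('pics/t4.png',cv2.resize(im[150:290,240:420],None,fx=4,fy=4,interpolation=2)[...,::-1])
E
```

```text
t 11.7 tcp [460.9  -4.6  97.4] yaw 99.9 j7 1.68 w 38.4 F [ 0.3 -0.4 -4.9]
[-13.4  -16.9   -0.29] [-0.    -0.002  0.37 ]
[0.   0.   6.15] [0. 0. 0.]
```

View pics/t4.png

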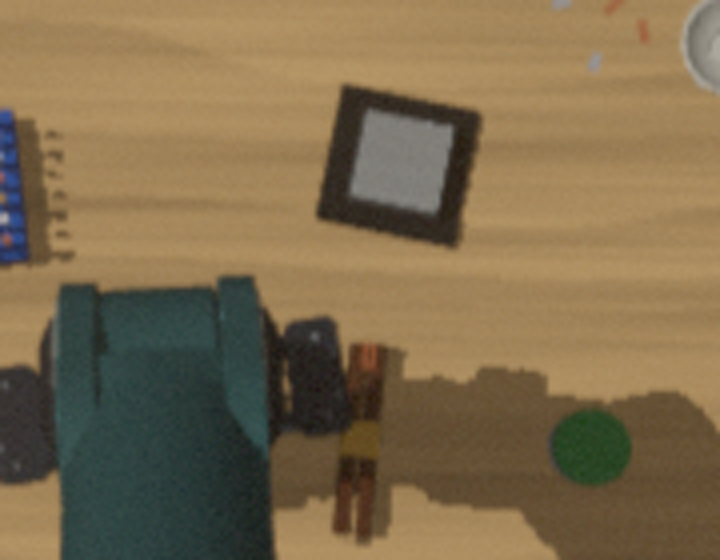

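The steel sits well centred and square on the pad (crop 400,160). The brass is in the gripper. I'll measure the steel/pad offset.

```bash
python3 - <<'E'
from go import *
from meas import *
im=eyes.camera('top')
print(m(im,'steel',(340,190),16))
print(m(im,'pad',(340,191),30,close=3))
E
```

```text
((array([ 623.1, -147.8]), array([57.4, 57.7]), 79.1), (328, 177, 25, 26))
((array([ 622.1, -147.4]), array([86.5, 85.6]), 79.0), (320, 172, 39, 39))
```

Emit:
{"name": "step_arm", "arguments": {"plan": [[[-0.8, -1.0, -1, 0, 0, 0.02], [-2.5, -3.1, -2, 0, 0, 0.07], [-4.6, -5.8, -3, 0, 0, 0.13], [-6.7, -8.5, -3, 0, 0, 0.19], [-8.8, -11.2, -3, 0, 0, 0.25], [-10.9, -13.8, -3, 0, 0, 0.31], [-12.6, -15.9, -3, 0, 0, 0.37], [-13.4, -16.9, -3, 0, 0, 0.37]]]}}

```text
t: 12.5
tool_pos: [0.6243, -0.1513, 0.1261]
tcp_rot: [0.101, 0.995, -0.001, -0.0]
ft_force: [0.4, -1.3, -4.0]
gripper_width: 0.038
finger_force: 39.4
```

Emit:
{"name": "step_arm", "arguments": {"plan": [[[0, 0, 0, 0, 0, 0], [0, 0, 1, 0, 0, 0], [0, 0, 2, 0, 0, 0], [0, 0, 3, 0, 0, 0], [0, 0, 3.5, 0, 0, 0], [0, 0, 3.5, 0, 0, 0], [0, 0, 3.5, 0, 0, 0], [0, 0, 3.5, 0, 0, 0]]]}}

```text
t: 13.17
tool_pos: [0.6232, -0.1478, 0.0936]
tcp_rot: [0.098, 0.995, 0.0, 0.0]
ft_force: [0.6, 0.6, -4.5]
gripper_width: 0.0381
finger_force: 39.4
```

```bash
python3 - <<'E'
from go import *
go((622,-148,38.5,78.7))
im=eyes.camera('side')
cv2.imwrite('pics/s5.png',cv2.resize(im[160:280,230:390],None,fx=4,fy=4,interpolation=2)[...,::-1])
E
```

```text
t 13.2 tcp [ 623.2 -147.8   93.6] yaw 78.7 j7 1.63 w 38.1 F [ 0.6  0.6 -4.5]
[ 0.12 -0.04  5.51] [0.    0.001 0.001]
```

View pics/s5.png

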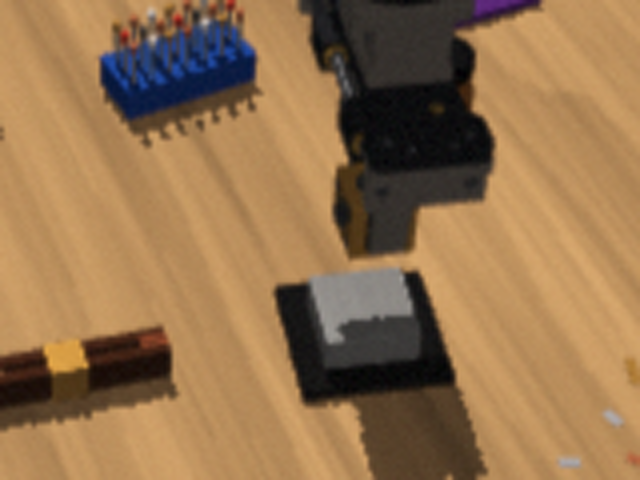

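The brass hangs level above the steel (crop 375,215). I lower it slowly and watch the force.

Emit:
{"name": "step_arm", "arguments": {"plan": [[[0, 0, 1.5, 0, 0, 0], [0, 0, 3, 0, 0, 0], [0, 0, 4, 0, 0, 0], [0, 0, 4.5, 0, 0, 0], [0, 0, 4.8, 0, 0, 0], [0, 0, 5.1, 0, 0, 0], [0, 0, 5.1, 0, 0, 0], [0, 0, 5.1, 0, 0, 0]]]}}

```text
t: 13.88
tool_pos: [0.6234, -0.1481, 0.0427]
tcp_rot: [0.098, 0.995, -0.0, 0.0]
ft_force: [0.4, -0.3, -5.1]
gripper_width: 0.0379
finger_force: 39.4
```

Emit:
{"name": "step_arm", "arguments": {"plan": [[[0, 0, 0.1, 0, 0, 0], [0, 0, 0.2, 0, 0, 0], [0, 0, 0.3, 0, 0, 0], [0, 0, 0.3, 0, 0, 0], [0, 0, 0.3, 0, 0, 0], [0, 0, 0.3, 0, 0, 0], [0, 0, 0.3, 0, 0, 0], [0, 0, 0.3, 0, 0, 0]]]}}

```text
t: 14.55
tool_pos: [0.6232, -0.1481, 0.0394]
tcp_rot: [0.098, 0.995, -0.0, 0.0]
ft_force: [0.1, -0.2, -3.6]
gripper_width: 0.0379
finger_force: 39.4
```

Emit:
{"name": "step_arm", "arguments": {"plan": [[[0, 0, 0.05, 0, 0, 0], [0, 0, 0.1, 0, 0, 0], [0, 0, 0.1, 0, 0, 0], [0, 0, 0.1, 0, 0, 0], [0, 0, 0.1, 0, 0, 0], [0, 0, 0.1, 0, 0, 0], [0, 0, 0.1, 0, 0, 0], [0, 0, 0.1, 0, 0, 0]]]}}

```text
t: 15.22
tool_pos: [0.6233, -0.1481, 0.0393]
tcp_rot: [0.098, 0.995, 0.0, 0.0]
ft_force: [-3.0, 0.8, 5.2]
gripper_width: 0.0381
finger_force: 39.4
```

Emit:
{"name": "step_arm", "arguments": {"plan": [[[0, 0, 0, 0, 0, 0], [0, 0, 0, 0, 0, 0], [0, 0, 0, 0, 0, 0], [0, 0, 0, 0, 0, 0], [0, 0, 0, 0, 0, 0], [0, 0, 0, 0, 0, 0], [0, 0, 0, 0, 0, 0], [0, 0, 0, 0, 0, 0]]], "claw": 1}}

```text
t: 15.88
tool_pos: [0.623, -0.148, 0.0381]
tcp_rot: [0.098, 0.995, 0.0, 0.0]
ft_force: [-0.5, 0.7, 0.0]
gripper_width: 0.0892
finger_force: 0.0
```

Emit:
{"name": "step_arm", "arguments": {"plan": [[[0, 0, -1, 0, 0, 0], [0, 0, -2.5, 0, 0, 0], [0, 0, -5, 0, 0, 0], [0, 0, -8, 0, 0, 0], [0, 0, -9, 0, 0, 0], [0, 0, -9, 0, 0, 0], [0, 0, -9, 0, 0, 0], [0, 0, -9, 0, 0, 0]]]}}

```text
t: 16.55
tool_pos: [0.6221, -0.1477, 0.127]
tcp_rot: [0.098, 0.995, 0.0, -0.001]
ft_force: [0.0, -0.1, -1.2]
gripper_width: 0.0919
finger_force: 0.0
```

```bash
python3 - <<'E'
from go import *
from meas import *
im=eyes.camera('top')
px=(387.7,262)
c=blob(mask(im,*S['green'][:2]),px,20); b=cv2.boundingRect(c); print(b)
g=cast('top',[(b[0]+b[2]/2-.5,b[1]+b[3]/2-.5)],.03)[0]*1000; print(g)
print(m(im,'band',(330,260),9),cast('top',[(330,260)],.024))
go((448,-122,110,85.5),(448,-122,6,85.5))
E
```

```text
(378, 253, 20, 18)
[ 444.60624427 -264.13244405]Traceback (most recent call last):
  File "<stdin>", line 7, in <module>
  File "meas.py", line 8, in m
    c=blob(mk,px,rad); return rect("top",c,zz if z is None else z),cv2.boundingRect(c)
  File "h.py", line 17, in blob
    return max(cs,key=cv2.contourArea)[:,0]
           ~~~^^^^^^^^^^^^^^^^^^^^^^^^
ValueError: max() iterable argument is empty
```

```bash
python3 - <<'E'
from go import *
print(cast('top',[(329.9,259.6)],.024))
go((448,-122,110,85),(448,-122,6,85))
E
```

```text
[[ 0.44754826 -0.12287304]]
t 16.6 tcp [ 621.8 -147.7  126.5] yaw 78.7 j7 1.62 w 91.6 F [-0.2 -0.1 -0.6]
[17.55 -0.88  1.7 ] [ 0.    -0.003 -0.109]
[ 0.   0.  10.4] [0. 0. 0.]
```

Emit:
{"name": "step_arm", "arguments": {"plan": [[[1.5, -0.1, 0, 0, 0, -0.01], [4.2, -0.2, 0, 0, 0, -0.03], [7, -0.4, 0, 0, 0, -0.05], [9.8, -0.5, 0, 0, 0, -0.07], [12.6, -0.6, 0.5, 0, 0, -0.09], [15.4, -0.8, 1.2, 0, 0, -0.11], [17.5, -0.9, 1.7, 0, 0, -0.11], [17.5, -0.9, 1.7, 0, 0, -0.11]]]}}

```text
t: 17.27
tool_pos: [0.4434, -0.1217, 0.1088]
tcp_rot: [0.044, 0.999, 0.001, -0.004]
ft_force: [-1.0, 0.3, 0.1]
gripper_width: 0.0916
finger_force: 0.0
```

Emit:
{"name": "step_arm", "arguments": {"plan": [[[0, 0, 1, 0, 0, 0], [0, 0, 3, 0, 0, 0], [0, 0, 5, 0, 0, 0], [0, 0, 6, 0, 0, 0], [0, 0, 6, 0, 0, 0], [0, 0, 6, 0, 0, 0], [0, 0, 6, 0, 0, 0], [0, 0, 6, 0, 0, 0]]]}}

```text
t: 17.93
tool_pos: [0.4505, -0.1228, 0.0519]
tcp_rot: [0.043, 0.999, -0.0, 0.001]
ft_force: [0.3, 0.3, -1.1]
gripper_width: 0.0917
finger_force: 0.0
```

```bash
python3 - <<'E'
from go import *
go((448,-122,6,85))
im=eyes.camera('side')
cv2.imwrite('pics/s6.png',cv2.resize(im[170:290,200:360],None,fx=4,fy=4,interpolation=2)[...,::-1])
E
```

```text
t 17.9 tcp [ 450.5 -122.8   51.9] yaw 85.0 j7 1.74 w 91.7 F [ 0.3  0.3 -1.1]
[0.27 0.05 4.59] [-0.     0.002  0.   ]
```

View pics/s6.png

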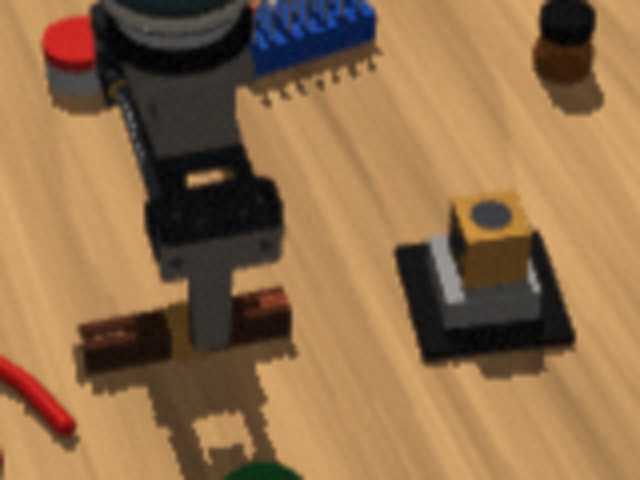

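The brass stands upright on the steel (crop 490,240), and the gripper straddles the clamp's band (crop 195,330). I grasp the clamp.

Emit:
{"name": "step_arm", "arguments": {"plan": [[[0.2, 0, 1, 0, 0, 0], [0.2, 0, 2, 0, 0, 0], [0.2, 0, 3, 0, 0, 0], [0.2, 0, 4, 0, 0, 0], [0.2, 0, 4.5, 0, 0, 0], [0.2, 0, 4.5, 0, 0, 0], [0.2, 0, 4.5, 0, 0, 0], [0.2, 0, 4.5, 0, 0, 0]]]}}

```text
t: 18.65
tool_pos: [0.4478, -0.1225, 0.0063]
tcp_rot: [0.043, 0.999, -0.0, 0.0]
ft_force: [0.0, 0.3, 0.8]
gripper_width: 0.0917
finger_force: 0.0
```

Emit:
{"name": "step_arm", "arguments": {"plan": [[[0, 0, 0, 0, 0, 0], [0, 0, 0, 0, 0, 0], [0, 0, 0, 0, 0, 0], [0, 0, 0, 0, 0, 0], [0, 0, 0, 0, 0, 0], [0, 0, 0, 0, 0, 0], [0, 0, 0, 0, 0, 0], [0, 0, 0, 0, 0, 0]]], "claw": 0, "grip_force": 20}}

```text
t: 19.32
tool_pos: [0.4476, -0.1224, 0.0062]
tcp_rot: [0.043, 0.999, 0.0, 0.0]
ft_force: [-0.9, -0.1, -0.2]
gripper_width: 0.0408
finger_force: 0.0
```

Emit:
{"name": "step_arm", "arguments": {"plan": [[[0, 0, 0, 0, 0, 0], [0, 0, 0, 0, 0, 0], [0, 0, 0, 0, 0, 0], [0, 0, 0, 0, 0, 0], [0, 0, -1, 0, 0, 0], [0, 0, -2.5, 0, 0, 0], [0, 0, -4, 0, 0, 0], [0, 0, -6, 0, 0, 0]]]}}

```text
t: 19.98
tool_pos: [0.4468, -0.1222, 0.0667]
tcp_rot: [0.043, 0.999, 0.0, -0.001]
ft_force: [-0.5, 0.1, -1.7]
gripper_width: 0.0242
finger_force: 20.0
```

Emit:
{"name": "step_arm", "arguments": {"plan": [[[0, 0, -1, 0, 0, 0], [0, 0, -1, 0, 0, 0], [0, 0, -1, 0, 0, 0], [0, 0, -1, 0, 0, 0], [0, 0, -1, 0, 0, 0], [0, 0, -1, 0, 0, 0], [0, 0, -1, 0, 0, 0], [0, 0, -1, 0, 0, 0]]]}}

```text
t: 20.65
tool_pos: [0.4473, -0.1224, 0.0757]
tcp_rot: [0.043, 0.999, 0.0, -0.0]
ft_force: [-0.7, -0.6, -0.5]
gripper_width: 0.0238
finger_force: 20.0
```

```bash
python3 - <<'E'
from go import *
go((605,-233,75,78.8),(605,-233,7.5,78.8))
E
```

```text
t 20.6 tcp [ 447.3 -122.4   75.7] yaw 85.0 j7 1.73 w 23.8 F [-0.7 -0.6 -0.5]
[-16.67  -9.65   0.05] [ 0.    -0.001  0.109]
[0.   0.   6.75] [0. 0. 0.]
```

Emit:
{"name": "step_arm", "arguments": {"plan": [[[0, -1.5, -1, 0, 0, 0], [-1, -4, -2.5, 0, 0, 0.02], [-3.5, -6, -3, 0, 0, 0.04], [-6.5, -8, -3, 0, 0, 0.06], [-9.5, -9.2, -3, 0, 0, 0.08], [-12.5, -9.6, -3, 0, 0, 0.1], [-15.2, -9.6, -3, 0, 0, 0.11], [-16.7, -9.6, -3, 0, 0, 0.11]]]}}

```text
t: 21.32
tool_pos: [0.6084, -0.2329, 0.1056]
tcp_rot: [0.098, 0.995, -0.0, 0.001]
ft_force: [-0.3, 0.2, -0.4]
gripper_width: 0.024
finger_force: 20.0
```

Emit:
{"name": "step_arm", "arguments": {"plan": [[[0, 0, 1, 0, 0, 0], [0, 0, 3, 0, 0, 0], [0, 0, 5, 0, 0, 0], [0, 0, 6.5, 0, 0, 0], [0, 0, 7.5, 0, 0, 0], [0, 0, 7.5, 0, 0, 0], [0, 0, 7.5, 0, 0, 0], [0, 0, 7.5, 0, 0, 0]]]}}

```text
t: 21.98
tool_pos: [0.606, -0.2328, 0.0319]
tcp_rot: [0.098, 0.995, -0.0, 0.001]
ft_force: [0.0, -0.9, -1.6]
gripper_width: 0.0239
finger_force: 20.0
```

```bash
python3 - <<'E'
from go import *
go((605,-233,6.5,78.8))
E
```

```text
t 22.0 tcp [ 606.  -232.8   31.9] yaw 78.7 j7 1.79 w 23.9 F [ 0.  -0.9 -1.6]
[ 0.1  -0.04  2.54] [-0.     0.001 -0.002]
```

Emit:
{"name": "step_arm", "arguments": {"plan": [[[0.1, 0, 0.8, 0, 0, 0], [0.1, 0, 1.6, 0, 0, 0], [0.1, 0, 2.2, 0, 0, 0], [0.1, 0, 2.5, 0, 0, 0], [0.1, 0, 2.5, 0, 0, 0], [0.1, 0, 2.5, 0, 0, 0], [0.1, 0, 2.5, 0, 0, 0], [0.1, 0, 2.5, 0, 0, 0]]]}}

```text
t: 22.65
tool_pos: [0.6044, -0.2322, 0.0061]
tcp_rot: [0.098, 0.995, 0.0, -0.0]
ft_force: [-1.8, 1.6, 2.9]
gripper_width: 0.0237
finger_force: 20.0
```

Emit:
{"name": "step_arm", "arguments": {"plan": [[[0, 0, 0, 0, 0, 0], [0, 0, 0, 0, 0, 0], [0, 0, 0, 0, 0, 0], [0, 0, 0, 0, 0, 0], [0, 0, 0, 0, 0, 0], [0, 0, 0, 0, 0, 0], [0, 0, 0, 0, 0, 0], [0, 0, 0, 0, 0, 0]]], "claw": 0.42}}

```text
t: 23.32
tool_pos: [0.6047, -0.2323, 0.0062]
tcp_rot: [0.098, 0.995, 0.0, 0.0]
ft_force: [0.0, 0.0, -0.5]
gripper_width: 0.0387
finger_force: 0.0
```

Emit:
{"name": "step_arm", "arguments": {"plan": [[[0, 0, -1, 0, 0, 0], [0, 0, -3, 0, 0, 0], [0, 0, -6, 0, 0, 0], [0, 0, -9, 0, 0, 0], [0, 0, -11, 0, 0, 0], [0, 0, -11, 0, 0, 0], [0, 0, -11, 0, 0, 0], [0, 0, -11, 0, 0, 0]]]}}

```text
t: 23.98
tool_pos: [0.6042, -0.232, 0.1159]
tcp_rot: [0.098, 0.995, 0.0, -0.0]
ft_force: [-0.2, 0.2, 0.1]
gripper_width: 0.0389
finger_force: 0.0
```

```bash
python3 - <<'E'
from go import *
go((445,-264,110,30),(445,-264,10,30))
E
```

```text
t 24.0 tcp [ 604.2 -232.   115.9] yaw 78.7 j7 1.77 w 38.9 F [-0.2  0.2  0.1]
[14.98 -6.25  0.6 ] [-0.    -0.001  0.85 ]
[ 0.  0. 10.] [0. 0. 0.]
```

Emit:
{"name": "step_arm", "arguments": {"plan": [[[2, -0.8, 0, 0, 0, 0.1], [4.2, -1.7, 0, 0, 0, 0.22], [6.4, -2.6, 0, 0, 0, 0.34], [8.6, -3.5, 0, 0, 0, 0.46], [10.8, -4.5, 0, 0, 0, 0.58], [13, -5.4, 0.3, 0, 0, 0.7], [15, -6.2, 0.6, 0, 0, 0.8], [15, -6.2, 0.6, 0, 0, 0.85]]], "claw": 1}}

```text
t: 24.65
tool_pos: [0.4394, -0.2642, 0.1082]
tcp_rot: [0.504, 0.864, -0.001, -0.003]
ft_force: [-0.3, -0.2, -1.0]
gripper_width: 0.0894
finger_force: 0.0
```

Emit:
{"name": "step_arm", "arguments": {"plan": [[[0, 0, 1, 0, 0, 0], [0, 0, 3, 0, 0, 0], [0, 0, 5, 0, 0, 0], [0, 0, 6, 0, 0, 0], [0, 0, 6, 0, 0, 0], [0, 0, 6, 0, 0, 0], [0, 0, 6, 0, 0, 0], [0, 0, 6, 0, 0, 0]]]}}

```text
t: 25.32
tool_pos: [0.4462, -0.2641, 0.0509]
tcp_rot: [0.5, 0.866, 0.0, 0.001]
ft_force: [-0.4, 0.3, 0.6]
gripper_width: 0.0921
finger_force: 0.0
```

```bash
python3 - <<'E'
from go import *
go((445,-264,8,30))
im=eyes.camera('side')
cv2.imwrite('pics/s7.png',cv2.resize(im[200:340,200:360],None,fx=4,fy=4,interpolation=2)[...,::-1])
E
```

```text
t 25.3 tcp [ 446.2 -264.1   50.9] yaw 30.0 j7 1.24 w 92.1 F [-0.4  0.3  0.6]
[ 0.07 -0.1   4.29] [0.001 0.001 0.001]
```

View pics/s7.png

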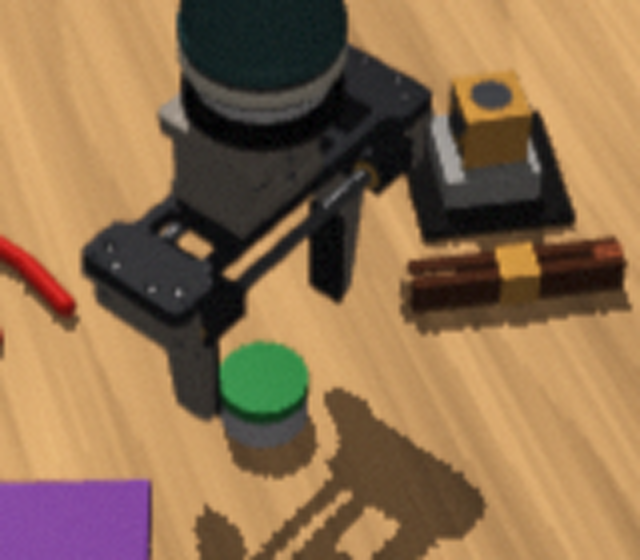

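The clamp lies beside the pad (crop 515,275), and the fingers straddle the green tin (crop 263,380). I grasp the tin.

Emit:
{"name": "step_arm", "arguments": {"plan": [[[0.1, -0.1, 1, 0, 0, 0], [0.1, -0.1, 2, 0, 0, 0], [0.1, -0.1, 3, 0, 0, 0], [0.1, -0.1, 4, 0, 0, 0], [0.1, -0.1, 4.3, 0, 0, 0], [0.1, -0.1, 4.3, 0, 0, 0], [0.1, -0.1, 4.3, 0, 0, 0], [0.1, -0.1, 4.3, 0, 0, 0]]]}}

```text
t: 26.03
tool_pos: [0.4443, -0.2636, 0.0073]
tcp_rot: [0.5, 0.866, -0.0, 0.0]
ft_force: [0.9, -0.1, -0.3]
gripper_width: 0.092
finger_force: 0.0
```

Emit:
{"name": "step_arm", "arguments": {"plan": [[[0, 0, 0, 0, 0, 0], [0, 0, 0, 0, 0, 0], [0, 0, 0, 0, 0, 0], [0, 0, 0, 0, 0, 0], [0, 0, 0, 0, 0, 0], [0, 0, 0, 0, 0, 0], [0, 0, 0, 0, 0, 0], [0, 0, 0, 0, 0, 0]]], "claw": 0, "grip_force": 15}}

```text
t: 26.7
tool_pos: [0.4441, -0.2634, 0.0072]
tcp_rot: [0.5, 0.866, 0.0, 0.0]
ft_force: [-0.6, -0.8, 1.7]
gripper_width: 0.0478
finger_force: 15.0
```

Emit:
{"name": "step_arm", "arguments": {"plan": [[[0, 0, 0, 0, 0, 0], [0, 0, 0, 0, 0, 0], [0, 0, -1, 0, 0, 0], [0, 0, -3, 0, 0, 0], [0, 0, -5, 0, 0, 0], [0, 0, -7, 0, 0, 0], [0, 0, -9, 0, 0, 0], [0, 0, -11, 0, 0, 0]]]}}

```text
t: 27.37
tool_pos: [0.4438, -0.2633, 0.1187]
tcp_rot: [0.5, 0.866, 0.0, 0.0]
ft_force: [0.3, 0.1, -1.0]
gripper_width: 0.0477
finger_force: 15.0
```

Emit:
{"name": "step_arm", "arguments": {"plan": [[[0, 0, 0, 0, 0, 0], [0, 0, 0, 0, 0, 0], [0, 0, 0, 0, 0, 0], [0, 0, 0, 0, 0, 0], [0, 0, 0, 0, 0, 0], [0, 0, 0, 0, 0, 0], [0, 0, 0, 0, 0, 0], [0, 0, 0, 0, 0, 0]]]}}

```text
t: 28.03
tool_pos: [0.4439, -0.2634, 0.1168]
tcp_rot: [0.5, 0.866, -0.0, -0.0]
ft_force: [0.3, 0.0, -0.8]
gripper_width: 0.0472
finger_force: 15.0
```

```bash
python3 - <<'E'
from go import *
go((480,-20,120,10),(611,43,110,7),(611,43,9,7))
E
```

```text
t 28.0 tcp [ 443.9 -263.4  116.8] yaw 30.0 j7 1.18 w 47.2 F [ 0.3  0.  -0.8]
[19.27 15.3  -0.32] [-0.001 -0.     0.349]
[ 3.93 13.99  1.  ] [0.    0.    0.052]
[ 0.   0.  10.1] [0. 0. 0.]
```

Emit:
{"name": "step_arm", "arguments": {"plan": [[[1.2, 1, 0, 0, 0, 0.02], [3.8, 3, 0, 0, 0, 0.06], [6.7, 5.3, 0, 0, 0, 0.11], [9.6, 7.6, 0, 0, 0, 0.17], [12.5, 9.9, 0, 0, 0, 0.23], [15.4, 12.2, 0, 0, 0, 0.29], [17.8, 14.2, 0, 0, 0, 0.35], [19.3, 15.3, 0, 0, 0, 0.35]]]}}

```text
t: 28.7
tool_pos: [0.4805, -0.0158, 0.1171]
tcp_rot: [0.642, 0.766, 0.0, -0.0]
ft_force: [-0.8, -0.7, -0.1]
gripper_width: 0.0475
finger_force: 15.0
```

Emit:
{"name": "step_arm", "arguments": {"plan": [[[0.4, 1.5, 0, 0, 0, 0.01], [1.1, 4, 0, 0, 0, 0.02], [1.9, 6.7, 0, 0, 0, 0.03], [2.7, 9.4, 0, 0, 0, 0.04], [3.4, 12, 0, 0, 0, 0.05], [3.9, 14, 0, 0, 0, 0.05], [3.9, 14, 0.5, 0, 0, 0.05], [3.9, 14, 0.7, 0, 0, 0.05]]]}}

```text
t: 29.37
tool_pos: [0.6111, 0.0433, 0.109]
tcp_rot: [0.662, 0.75, -0.001, -0.0]
ft_force: [0.2, -0.7, -0.9]
gripper_width: 0.0471
finger_force: 15.0
```

Emit:
{"name": "step_arm", "arguments": {"plan": [[[0, 0, 1, 0, 0, 0], [0, 0, 3, 0, 0, 0], [0, 0, 5, 0, 0, 0], [0, 0, 7, 0, 0, 0], [0, 0, 7, 0, 0, 0], [0, 0, 7, 0, 0, 0], [0, 0, 7, 0, 0, 0], [0, 0, 7, 0, 0, 0]]]}}

```text
t: 30.03
tool_pos: [0.6119, 0.0426, 0.0415]
tcp_rot: [0.662, 0.749, 0.001, 0.001]
ft_force: [0.4, 0.2, 0.4]
gripper_width: 0.047
finger_force: 15.0
```

```bash
python3 - <<'E'
from go import *
go((611,43,8,7))
E
```

```text
t 30.0 tcp [611.9  42.6  41.5] yaw 7.1 j7 0.25 w 47.0 F [0.4 0.2 0.4]
[ 0.05 -0.09  3.35] [ 0.002 -0.     0.001]
```

Emit:
{"name": "step_arm", "arguments": {"plan": [[[0, -0.1, 1, 0, 0, 0], [0, -0.1, 2, 0, 0, 0], [0, -0.1, 2.8, 0, 0, 0], [0, -0.1, 3.2, 0, 0, 0], [0, -0.1, 3.4, 0, 0, 0], [0, -0.1, 3.4, 0, 0, 0], [0, -0.1, 3.4, 0, 0, 0], [0, -0.1, 3.4, 0, 0, 0]]]}}

```text
t: 30.7
tool_pos: [0.6091, 0.0428, 0.0066]
tcp_rot: [0.662, 0.75, -0.001, -0.001]
ft_force: [-3.5, 0.2, 9.3]
gripper_width: 0.0472
finger_force: 15.0
```

Emit:
{"name": "step_arm", "arguments": {"plan": [[[0, 0, 0, 0, 0, 0], [0, 0, 0, 0, 0, 0], [0, 0, 0, 0, 0, 0], [0, 0, 0, 0, 0, 0], [0, 0, 0, 0, 0, 0], [0, 0, 0, 0, 0, 0], [0, 0, 0, 0, 0, 0], [0, 0, 0, 0, 0, 0]]], "claw": 0.8}}

```text
t: 31.37
tool_pos: [0.6102, 0.0428, 0.0062]
tcp_rot: [0.662, 0.75, 0.0, 0.0]
ft_force: [-0.1, 0.3, -0.3]
gripper_width: 0.0732
finger_force: 0.0
```

Emit:
{"name": "step_arm", "arguments": {"plan": [[[0, 0, -1, 0, 0, 0], [0, 0, -3, 0, 0, 0], [0, 0, -6, 0, 0, 0], [0, 0, -9, 0, 0, 0], [0, 0, -12, 0, 0, 0], [0, 0, -14, 0, 0, 0], [0, 0, -14, 0, 0, 0], [0, 0, -14, 0, 0, 0]]]}}

```text
t: 32.03
tool_pos: [0.611, 0.0429, 0.1481]
tcp_rot: [0.662, 0.75, 0.001, 0.001]
ft_force: [-0.4, 0.1, -0.7]
gripper_width: 0.0736
finger_force: 0.0
```

```bash
python3 - <<'E'
from go import *
go((400,250,200,60))
E
```

```text
t 32.0 tcp [611.   42.9 148.1] yaw 7.1 j7 0.19 w 73.6 F [-0.4  0.1 -0.7]
[ 23.16 -18.36  -5.24] [ 0.003  0.001 -0.923]
```

Clear the arm out of the view and check everything.

Emit:
{"name": "step_arm", "arguments": {"plan": [[[2.5, -2, -1, 0, 0, 0], [5.5, -4.4, -2, 0, 0, 0], [8.5, -6.8, -3, 0, 0, 0], [11.5, -9.1, -4, 0, 0, 0], [14.5, -11.5, -5, 0, 0, 0], [17.5, -13.9, -5, 0, 0, 0], [20.5, -16.3, -5, 0, 0, 0], [23, -18.3, -5, 0, 0, 0]]]}}

```text
t: 32.7
tool_pos: [0.3971, 0.2496, 0.1953]
tcp_rot: [0.661, 0.75, -0.001, -0.0]
ft_force: [0.6, 0.1, -0.7]
gripper_width: 0.0737
finger_force: 0.0
```

Emit:
{"name": "step_arm", "arguments": {"plan": [[[0, -2, 0, 0, 0, 0], [0, -4, 0, 0, 0, 0], [0, -4, 0, 0, 0, 0], [0, -4, 0, 0, 0, 0], [0, -4, 0, 0, 0, 0], [0, -4, 0, 0, 0, 0], [0, -4, 0, 0, 0, 0], [0, -4, 0, 0, 0, 0]]]}}

```text
t: 33.37
tool_pos: [0.3612, 0.2431, 0.196]
tcp_rot: [0.662, 0.749, -0.0, 0.0]
ft_force: [-0.2, -0.3, 0.9]
gripper_width: 0.0735
finger_force: 0.0
```

```bash
python3 - <<'E'
from go import *
from meas import *
im=eyes.camera('top')
cv2.imwrite('pics/t8.png',cv2.resize(im[120:280,200:400],None,fx=4,fy=3.75,interpolation=2)[...,::-1])
im2=eyes.camera('side')
cv2.imwrite('pics/s8.png',cv2.resize(im2[140:290,190:360],None,fx=4,fy=4,interpolation=2)[...,::-1])
for n,p,rd,cl in [('pad',(340,191),30,3),('steel',(340,190),16,7),('brass',(340,190),16,9),('green',(261,196),20,0),('red',(228,255),18,0),('clamp',(372,198),32,9),('band',(372,198),9,0),('bur',(236,197),28,7)]:
    try: print(n,*m(im,n,p,rd,close=cl))
    except Exception as e: print(n,e)
E
```

```text
pad (array([ 622.3, -147.6]), array([86.6, 85.8]), 78.6) (320, 172, 39, 39)
steel (array([ 622.8, -147.7]), array([56.1, 57.1]), 79.0) (327, 177, 24, 26)
brass (array([ 628.7, -150.3]), array([38.8, 41.2]), 80.5) (333, 178, 18, 18)
green (array([609.2,  40.6]), array([45.7, 45.2]), 0.9) (256, 185, 19, 19)
red (array([458. , 132.1]), array([44.4, 44.8]), 0.7) (218, 245, 19, 19)
clamp (array([ 609.6, -202.2]), array([101.5, 120.5]), 76.1) (340, 175, 45, 48)
band (array([ 604.8, -230.5]), array([27.1, 22.4]), 83.5) (367, 193, 12, 10)
bur (array([602.4, 114.7]), array([95.1, 45.6]), 7.1) (225, 178, 22, 39)
```

View pics/t8.png

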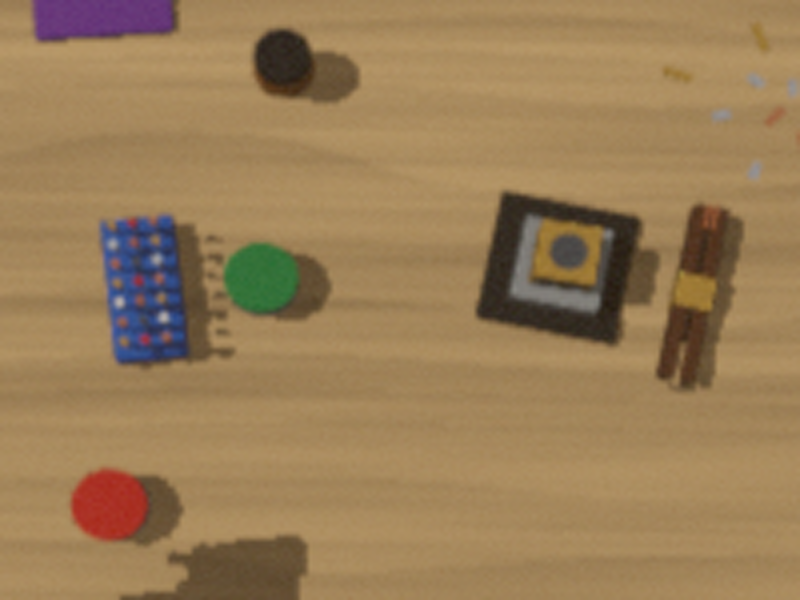

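View pics/s8.png

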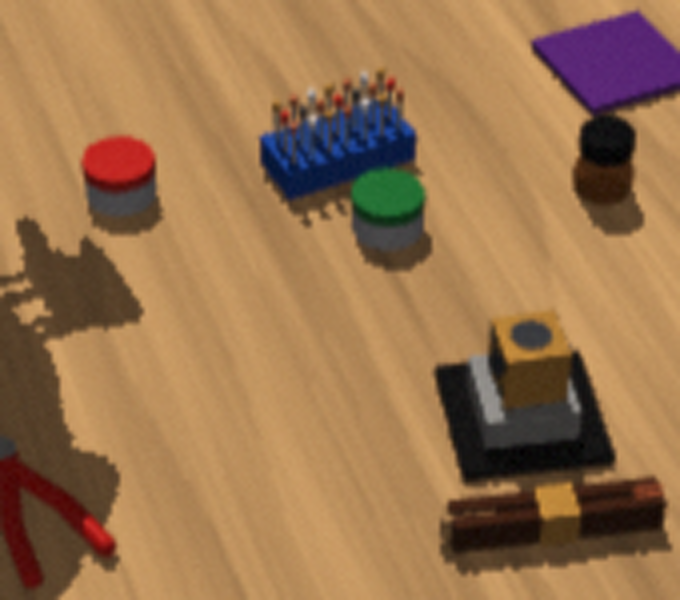

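The final views show:
- The stack is centred: the brass hollow at top-crop (571,251) works out to about (624,−147) mm at its height, against steel at (623,−148) and pad at (622,−148).
- The green tin is about 74 mm from the bur block's centre line and 2 mm from mid-side.
- The clamp is about 85 mm from the pad centre, parallel to its side.
- The red tin reads exactly as at the start, and the jar was not approached.

Handing in.

```bash
python3 -c "
from plant import r
print(r.close_job())"
```

```text
the job is handed in; nothing more can be done
None
```

The bench is laid out as asked and the job is handed in at about 33 s; by my last measurements every placement is within tolerance, but the judge returned no verdict.

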